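# Back off the ratchet of a glue press by one notch

## Robot

A 7-joint arm with a two-finger parallel gripper is mounted at the origin on the work surface. World frame = base frame: x ahead of the robot, y to its left, z up, the work surface at z = 0. Lengths are in m, angles in rad, forces in N, time in s.
With the tool pointing down it reaches from about 0.425 to 0.925 m from the base axis. Payload 6.8 kg.
Tool frame: the origin (TCP) lies midway between the tips of the shut fingers; the grasp point (between the pads) lies 19 mm behind it; z points along the fingers, y is the direction in which the jaws open and shut (so a half turn about z gives the same grasp; the last joint's range is limited). The gripper opens to 85 mm and grips with 20 to 120 N. Pads are 22 mm wide; open, the fingers measure 114 mm over their backs; the gripper's body (76 mm by 85 mm) begins 54 mm behind the grasp point. The pads swing forward as they close: fully open they stand 13 mm farther back than shut.
Start: joints at [-0.108, 0.477, 0.022, 1.555, -0.011, 1.109, -0.083], TCP at [0.675, 0, 0.231] pointing down, gripper open.
Joint ranges: [-2.96, 2.96], [-0.34, 2.1], [-1.41, 1.46], [0.24, 2.44], [-1.37, 4.51], [0.17, 1.92], [-2.96, 2.96]. Speed limits (rad/s): [2.39, 2.39, 3.14, 3.14, 3.14, 3.14, 3.14].

## Interface

Orientations are given as a unit quaternion [w, x, y, z].
In Python, from station import readout, eyes, ticket gives the robot as it stands. The module is installed in compiled form; this text tells all that it offers.
- The arm moves only by the shell command python3 -m crank 'ROWS' [FORCE]. ROWS is JSON, a list of rows, each an object of numbers: "jaw": the opening in per cent of the stroke, from 0 (shut) to 100 (fully open); "x", "y", "z": the shift along the tool's x, y, z in mm; "ax", "ay", "az": the turn, a rotation vector about the tool's x, y, z in degrees. In form: [{"jaw": .., "x": .., "y": .., "z": .., "ax": .., "ay": .., "az": ..}, ...]. A call has 1 to 12 rows; each row shifts and turns the commanded pose from where the row before left it, along the tool's axes as they then stand; what a row does not reach is not made up. A row lasts 1/8 s, in which the tool goes at most 62.5 mm and 10.7 degrees, less where a joint would pass 70% of its speed; a pose out of reach is approached as far as the arm can. A call with a gripper value outside its range is refused whole. The fingers move at their own pace and stop on an object; FORCE is the grip in N (left out, the last holds). Time passes only in rows, so rows that do not move let the fingers close. It gives the time, the measured TCP pose, the force and the opening at its end, in the units of the state.
- readout.get_obs(): the state, without advancing time (a new reading comes with each control period).
- eyes.read_camera(name): name is "scene" or "side" or "wrist"; returns (picture, depth): 384x512x3 uint8, red, green, blue; 384x512 float32, m along the optical axis (not along the pixel's ray), 0 where there is no reading.
- eyes.calibration(name): a dict with "fx", "fy", "cx", "cy" (pixels), "R" (3x3) and "t" (3): a world point X has camera coordinates R X + t. Camera axes: x right, y down, z forward; pixel columns grow to the right and rows downward; lengths in m; the calibration is good to about 2 mm. A picture is of the moment at which its call begins: read the wrist's pose just before it. calibration takes no time and is no camera call; for the wrist camera it gives the pose at the moment of the call.
- ticket.hand_in(): hands the job in, once; it reports no verdict.
The state is a dict: "t": time; "q": joint angles; "joint_vel": joint speeds; "joint_torque": joint torques, N m; "eef_pos": TCP position; "tool_rot": TCP orientation; "contact_force": force on the tool from outside, world axes, zero at the start; "torque": the same for the moment, N m; "gripper_width": opening from 0.0 (shut) to 1.0 (fully open).
Only numpy, scipy, OpenCV 4.12 (cv2) and the standard library are available. Lean on these libraries where they do the work, as an engineer would, in place of code of your own. Each camera call takes 0.05 s, during which the arm holds its last target. There are 200 camera calls.

## Task

The glued-up wood blank in the bench press is squeezed a little too hard. With a fingertip on the red thumb tab, lift the pawl out of the ratchet wheel and tip it right over until it lies back on its stop, then push the spoke with the red ball so that the wheel turns backward (its top moving toward the pawl's pin) by one notch, and tip the pawl over again so that it drops fully into that notch. Only push gently, grip nothing, do not let the wheel run back toward a second notch, and leave the glue bottle, tape measure, offcut and jar where they are.

Things in the scene. Friction and masses are not known exactly. Their poses are not given: they have to be found in the camera images.
- press: Ratchet glue press, fixed. Origin on the bench straight below the wheel's middle; x along the axle (away from the robot at yaw 0), y from wheel toward pawl pin, z up. Plywood base x -100..160, y -120..290, 18 mm thick. Green plates at x 24..36, up to z 136 mm. Beyond (x 45..150) jaw, blank and fence, below z 100; the jaw is geared to the wheel, 12 mm per rad.
- axle (a point): Centre of the steel ratchet wheel on its axle, 110 mm above the bench; axes as the press. The wheel is 20 mm thick (press x -10..10), 132 mm over its 10 saw teeth, which are 14 mm high and 36 degrees apart.
- red_ball (a point): Centre of the red ball (24 mm) on one of the five 12 mm thick spokes (72 degrees apart, the other balls black) of the hand star that turns with the wheel in the plane press x = -65 mm. Ball centres 88 mm from the axle. At wheel = 0 the red spoke leans 18 degrees from upright toward press -y; pushing it toward +y is backward.
- wheel (a joint): Wheel angle, rad; grows backward (top moving to press +y, the way the pawl blocks). Starts at -0.13 to -0.03, pawl in a notch. One notch is 0.63, but notches are wide: after one notch the pawl drops fully in with the wheel from 0.38 to 0.59, best 0.49; further on it lands on a tooth top, short of it on a slope. Stiff, 3 to 4 N at the ball; stays where it is left.
- pawl (a joint): Pawl angle about its pin, rad: 0 = down, nose fully in a notch; grows as the nose lifts and swings over toward press +y; 1.5 = tipped right back on its stop. It balances at about 0.62: beyond, it falls back onto the stop and stays there; short of it, it falls into the wheel. It takes about 1 N at the tab.
- pawl_pin (a point): Pin (18 mm diameter) on which the pawl turns: press x 0, y 109, z 120 mm; axes as the press.
- tab (a point): Middle of the top edge of the pawl's red thumb tab: a plate 30 mm wide (along x), 7 mm thick, that stands upright next to the pin while the pawl is down; its top is then 82 mm above the pin and 10 mm to its -y side, and some 60 mm of it stand free. Tipped back, it points level toward +y, its end 81 mm beyond and 16 mm above the pin.
- pawl_end (a point): Middle of the wheel-side end of the pawl's yellow bar, 90 mm from the pin; the bar is 16 mm wide (press x -8..8), 10 mm thick. Down, it rises 36 degrees above level from pin to wheel, its end at press y 36, z 173 mm; the nose hangs below the end. Tipped back, the bar leans 32 degrees past upright toward +y.
- glue: White glue bottle with orange cap, 56 mm diameter, 160 mm tall, loose; origin at the centre of its underside. Leave alone.
- tape: Yellow tape measure, 40 x 70 x 62 mm, loose; origin at the centre of its underside. Leave alone.
- offcut: Offcut of light wood, 45 x 110 x 28 mm, loose; origin at the centre of its underside. Leave alone.
- jar: Amber jar with steel lid, 64 mm diameter, 85 mm tall, loose; origin at the centre of its underside. Leave alone.

How it is judged:
By the outcome, as a careful person would: the job done as asked, in the order asked, and still so for the second after the job is handed in, with the robot touching nothing.
It also fails if it takes over 64 s, if anything falls off the work surface, if the arm or the gripper's body presses on something with over 40 N, if the wrist force passes 120 N, or if a joint passes its speed limit or range.

## Working session

There is one attempt and no reset: what is moved stays moved. The work goes in short steps, Python scripts to look and compute and a shell command to move; the robot and the scene stay as the last step left them, time stands still between calls to the robot, and variables do not carry over. Pictures are saved under pics/ and viewed, about 8 in all and at most 12, crops included, and the job is handed in when it is done.

```bash
mkdir -p pics; cat > h.py <<'E'
import numpy as np, cv2
from station import readout, eyes, ticket
def snap(n,f=None):
    p,d=eyes.read_camera(n); c=eyes.calibration(n)
    if f: cv2.imwrite('pics/'+f,p[:,:,::-1])
    return p,d,c
def pts(d,c,m):
    v,u=np.nonzero(m&(d>0)); z=d[v,u]
    X=np.c_[(u-c['cx'])/c['fx']*z,(v-c['cy'])/c['fy']*z,z]
    return (X-np.array(c['t']))@np.array(c['R']),u,v
def proj(c,X):
    q=np.array(c['R'])@X+np.array(c['t']); return q[0]/q[2]*c['fx']+c['cx'],q[1]/q[2]*c['fy']+c['cy']
def red(p):
    h=cv2.cvtColor(p,cv2.COLOR_RGB2HSV); return ((h[...,0]<8)|(h[...,0]>172))&(h[...,1]>150)&(h[...,2]>70)
E
python3 - <<'E'
from h import *
o=readout.get_obs();print(o)
ims=[]
for n in('scene','side'):
    p,d,c=snap(n,n+'0.png'); m=red(p).astype(np.uint8)
    print(n,np.linalg.inv(c['R'])@-np.array(c['t']),c['fx'])
    k,l,s,ce=cv2.connectedComponentsWithStats(m)
    for i in range(1,k):
        if s[i,4]>25:
            X,u,v=pts(d,c,l==i); print(s[i],ce[i],np.median(X,0),X.min(0),X.max(0))
E
```

```text
{'t': 0.0, 'q': array([-0.10811655,  0.47781339,  0.02235542,  1.55648672, -0.0114736 ,
        1.10928225, -0.08309453]), 'joint_vel': array([-0.00179867, -0.00179458, -0.00043628, -0.00037416,  0.00123664,
        0.00188475,  0.00091887]), 'joint_torque': array([-5.45967814e-04, -5.96443820e+01,  1.60769675e+00, -2.81194621e+01,
        1.24063640e-02,  9.39900521e-03,  2.20753498e-05]), 'eef_pos': array([ 6.74394309e-01, -2.27357721e-05,  2.30302229e-01]), 'tool_rot': array([-5.95216717e-04,  7.07091944e-01,  7.07121006e-01, -7.15441288e-04]), 'contact_force': array([ 1.31864058, -0.02020886, -0.37328132]), 'torque': array([ 0.0058801 , -0.00647042,  0.00532444]), 'gripper_width': 0.9975433080658711}
scene [ 1.01881602 -0.72242756  0.96778385] 487.44778510928717
[294 137  12  26 201] [299.77114428 148.50746269] [0.61530043 0.07253834 0.17327843] [0.59929085 0.06729382 0.13201151] [0.62803058 0.07772293 0.20513114]
[241 156   8   9  62] [244.59677419 160.11290323] [ 0.54845186 -0.06420334  0.19904945] [ 0.54005119 -0.07028797  0.18889037] [ 0.55486459 -0.05340493  0.20537189]
side [ 0.50697431 -0.96283675  0.80689782] 441.6618656524908
[240 151   7   8  48] [242.95833333 154.20833333] [ 0.54320992 -0.06715149  0.1966888 ] [ 0.53572788 -0.07274766  0.18728396] [ 0.55102093 -0.05842711  0.20221127]
```

View pics/scene0.png

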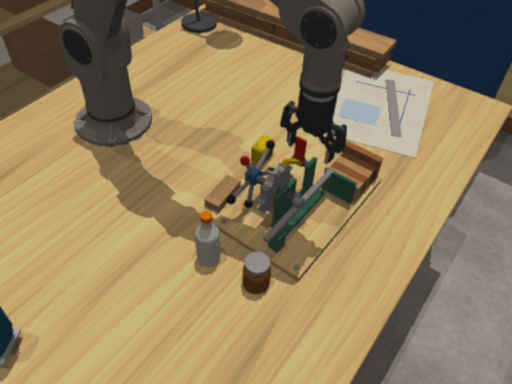

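View pics/side0.png

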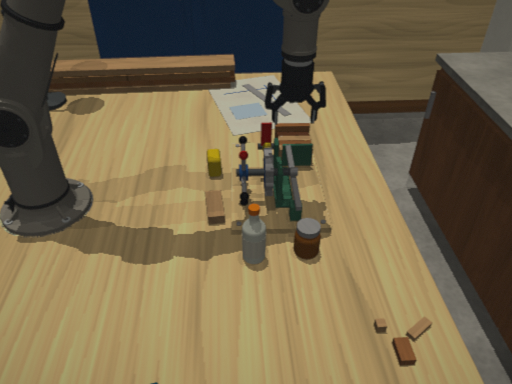

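The views show the press at about yaw 0, with the red ball at scene (245,160) and side (243,154), and the tab at scene (300,148) and side (266,133). The glue bottle and jar stand on its -y side, and the tape and offcut are near the robot. Next I'll refine these and look through the wrist camera.

```bash
python3 - <<'E'
from h import *
P,D,C=snap('wrist','w0.png')
rays=[]
def tri(L):
    A=np.zeros((3,3));b=np.zeros(3)
    for c,u,v in L:
        R=np.array(c['R']);o=-R.T@np.array(c['t']);d=R.T@np.array([(u-c['cx'])/c['fx'],(v-c['cy'])/c['fy'],1]);d/=np.linalg.norm(d)
        M=np.eye(3)-np.outer(d,d);A+=M;b+=M@o
    return np.linalg.solve(A,b)
def comps(p,d,c,m,a=30):
    k,l,s,ce=cv2.connectedComponentsWithStats(m.astype(np.uint8))
    for i in range(1,k):
        if s[i,4]>a:
            X,u,v=pts(d,c,l==i); print(s[i],ce[i].round(1),np.median(X,0).round(3),X.min(0).round(3),X.max(0).round(3))
print('tri ball',tri([(eyes.calibration('scene'),244.6,160.1),(eyes.calibration('side'),243,154.2)]))
print('wrist red');comps(P,D,C,red(P))
for n in('scene','side'):
    p,d,c=snap(n);h=cv2.cvtColor(p,cv2.COLOR_RGB2HSV)
    g=(h[...,0]>60)&(h[...,0]<90)&(h[...,1]>90)
    print(n,'green');comps(p,d,c,g,60)
    if n=='side':
        r=((h[...,0]<8)|(h[...,0]>172))&(h[...,1]>140)&(h[...,2]>40);comps(p,d,c,r)
E
```

```text
tri ball [ 0.54345561 -0.0569936   0.18971409]
wrist red
[121  92  77  16 920] [157.6  99.4] [0.619 0.073 0.2  ] [0.545 0.07  0.015] [0.629 0.09  0.202]
[ 56 280  30  16 299] [ 69.8 287.4] [ 0.546 -0.051  0.193] [ 0.536 -0.055  0.182] [0.613 0.007 0.286]
scene green
[298 158  18  38 219] [308.1 175.4] [0.648 0.073 0.1  ] [0.638 0.042 0.047] [0.651 0.1   0.142]
[323 172  32  30 517] [340.2 186.6] [0.72  0.119 0.064] [0.673 0.113 0.029] [0.756 0.124 0.103]
[272 179  24  47 416] [282.1 201.3] [ 0.645 -0.044  0.103] [ 0.635 -0.068  0.027] [0.648 0.01  0.139]
[269 190  54  61 529] [293.9 221.5] [ 0.675 -0.022  0.027] [ 0.661 -0.125  0.019] [0.692 0.109 0.073]
side green
[274 138  27  82 802] [283.1 185.6] [ 0.654 -0.038  0.048] [ 0.631 -0.128  0.019] [0.686 0.123 0.137]
[291 144  21  21 321] [301.6 153.5] [0.725 0.116 0.068] [0.692 0.11  0.027] [0.751 0.122 0.1  ]
[261 123  10  22 179] [265.8 132.5] [0.612 0.07  0.172] [0.599 0.064 0.135] [0.625 0.074 0.202]
[240 151   7   9  55] [243.  154.7] [ 0.543 -0.069  0.196] [ 0.536 -0.074  0.184] [ 0.551 -0.057  0.203]
```

View pics/w0.png

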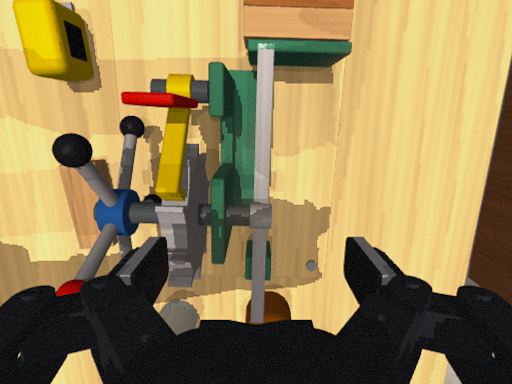

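Estimates: press origin is about (0.6095, -0.022) with yaw about -1.5°. The ball is at (0.5435, -0.057, 0.190), so the wheel is near -0.1. The tab's front face is at y about 0.073 with its top at z 0.202, and both agree with the given geometry. I'll shut the fingers and move above the gap between bar and tab.

```bash
python3 -m crank '[{"jaw":0,"x":27,"y":-31},{"jaw":0,"x":27,"y":-31},{"jaw":0},{"jaw":0},{"jaw":0},{"jaw":0},{"jaw":0}]' 20; python3 - <<'E'
from h import *
snap('wrist','w1.png');o=readout.get_obs();print(o['eef_pos'],o['gripper_width'],o['contact_force'])
E
```

```text
[6.74811758e-01 3.08657270e-05 2.30955426e-01] 1.000174481264723 [-0.32883745 -0.69245677  0.64881338]schema error: expected keys jaw, x, y, z, ax, ay, az
```

View pics/w1.png

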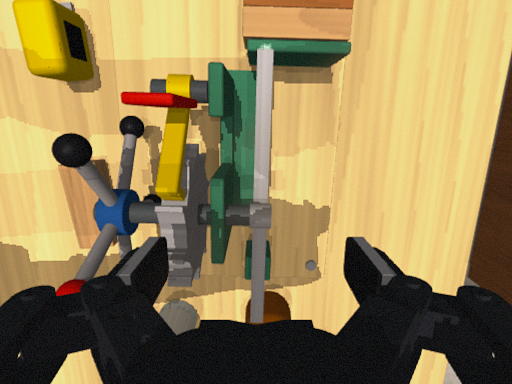

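All seven keys are needed in every row. The picture is unchanged: same scene, nothing moved.

```bash
python3 -m crank '[{"jaw":0,"x":27,"y":-31,"z":0,"ax":0,"ay":0,"az":0},{"jaw":0,"x":27,"y":-31,"z":0,"ax":0,"ay":0,"az":0},{"jaw":0,"x":0,"y":0,"z":0,"ax":0,"ay":0,"az":0},{"jaw":0,"x":0,"y":0,"z":0,"ax":0,"ay":0,"az":0},{"jaw":0,"x":0,"y":0,"z":0,"ax":0,"ay":0,"az":0},{"jaw":0,"x":0,"y":0,"z":0,"ax":0,"ay":0,"az":0}]' 20; python3 - <<'E'
from h import *
p,d,c=snap('wrist','w2.png');o=readout.get_obs();print(o['eef_pos'],o['gripper_width'],o['contact_force'])
X,u,v=pts(d,c,red(p));X=X[(X[:,2]>.19)&(X[:,1]>.03)];print(X.min(0),X.max(0),np.median(X,0)) if len(X) else 0
E
```

```text
t: 1.05
eef_pos: [0.6135, 0.0531, 0.2312]
tool_rot: [0.0, 0.708, 0.707, -0.0]
contact_force: [1.2, 0.8, 0.3]
gripper_width: 0.002
[0.61340256 0.05330758 0.23112871] 0.003429161179104303 [ 0.0082243  -0.01677275 -0.48702698]
[0.59864825 0.07025015 0.19001724] [0.62738824 0.07755335 0.20206225] [0.61269632 0.07511145 0.19976912]
```

View pics/w2.png

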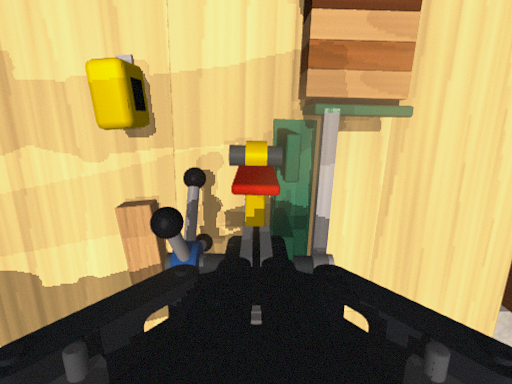

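The tab is confirmed at x 0.599–0.627, y 0.070–0.0775, top z 0.202, and the fingers are centred on it, behind it near pixel (258,250). I'll descend, push slowly past balance, then lift.

```bash
python3 -m crank '[{"jaw":0,"x":-3,"y":0,"z":25,"ax":0,"ay":0,"az":0},{"jaw":0,"x":0,"y":0,"z":26,"ax":0,"ay":0,"az":0},{"jaw":0,"x":8,"y":0,"z":0,"ax":0,"ay":0,"az":0},{"jaw":0,"x":8,"y":0,"z":0,"ax":0,"ay":0,"az":0},{"jaw":0,"x":9,"y":0,"z":0,"ax":0,"ay":0,"az":0},{"jaw":0,"x":8,"y":0,"z":0,"ax":0,"ay":0,"az":0},{"jaw":0,"x":9,"y":0,"z":0,"ax":0,"ay":0,"az":0},{"jaw":0,"x":8,"y":0,"z":0,"ax":0,"ay":0,"az":0},{"jaw":0,"x":9,"y":0,"z":0,"ax":0,"ay":0,"az":0},{"jaw":0,"x":8,"y":0,"z":0,"ax":0,"ay":0,"az":0},{"jaw":0,"x":0,"y":0,"z":-55,"ax":0,"ay":0,"az":0},{"jaw":0,"x":0,"y":0,"z":-30,"ax":0,"ay":0,"az":0}]' 20; python3 - <<'E'
from h import *
p,d,c=snap('side')
m=red(p); h=cv2.cvtColor(p,cv2.COLOR_RGB2HSV)
def rep(m):
    k,l,s,ce=cv2.connectedComponentsWithStats(m.astype(np.uint8))
    for i in range(1,k):
        if s[i,4]>15:
            X,u,v=pts(d,c,l==i);print(s[i],np.median(X,0).round(3),X.min(0).round(3),X.max(0).round(3))
rep(((h[...,0]<8)|(h[...,0]>172))&(h[...,1]>140)&(h[...,2]>40)); print()
rep((h[...,0]>20)&(h[...,0]<32)&(h[...,1]>180))
cv2.imwrite('pics/s1.png',cv2.resize(p[90:240,180:340,::-1],None,fx=4,fy=4))
E
```

```text
t: 2.6
eef_pos: [0.6138, 0.1187, 0.2678]
tool_rot: [0.001, 0.707, 0.707, 0.001]
contact_force: [1.0, 0.3, 0.0]
gripper_width: -0.002
[260 120   3  21  49] [0.604 0.115 0.153] [0.599 0.086 0.135] [0.608 0.146 0.169]
[239 151   9   9  59] [ 0.543 -0.068  0.196] [ 0.533 -0.075  0.184] [ 0.553 -0.058  0.202]

[263 117   6  31 131] [0.612 0.082 0.164] [0.605 0.07  0.123] [0.621 0.1   0.212]
[207 149  14  27 308] [0.463 0.106 0.056] [0.444 0.098 0.005] [0.481 0.17  0.065]
```

View pics/s1.png

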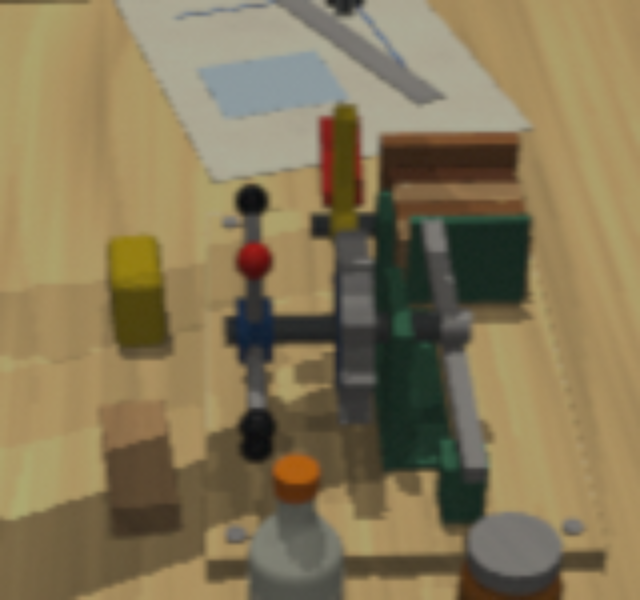

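The pawl is past balance, caught in mid-fall (bar end at y 0.100, z 0.212, about 1.08 rad), and the wheel has not moved. I'll travel toward the ball side and check again.

```bash
python3 -m crank '[{"jaw":0,"x":-53,"y":-17,"z":0,"ax":0,"ay":0,"az":0},{"jaw":0,"x":-53,"y":-18,"z":0,"ax":0,"ay":0,"az":0},{"jaw":0,"x":-53,"y":-17,"z":0,"ax":0,"ay":0,"az":0},{"jaw":0,"x":-53,"y":-18,"z":0,"ax":0,"ay":0,"az":0},{"jaw":0,"x":0,"y":0,"z":0,"ax":0,"ay":0,"az":0},{"jaw":0,"x":0,"y":0,"z":0,"ax":0,"ay":0,"az":0}]' 20; cat > look.py <<'E'
import sys
from h import *
O=[]
for n in('scene','side'):
    p,d,c=snap(n,sys.argv[1]+n+'.png');h=cv2.cvtColor(p,cv2.COLOR_RGB2HSV)
    for nm,m in(('red',((h[...,0]<8)|(h[...,0]>172))&(h[...,1]>140)&(h[...,2]>40)),('yel',(h[...,0]>20)&(h[...,0]<32)&(h[...,1]>180)),('org',(h[...,0]>8)&(h[...,0]<16)&(h[...,1]>220))):
        k,l,s,ce=cv2.connectedComponentsWithStats(m.astype(np.uint8))
        for i in range(1,k):
            if s[i,4]>25:
                X,u,v=pts(d,c,l==i);print(n,nm,s[i],ce[i].round(1),np.median(X,0).round(3),X.min(0).round(3),X.max(0).round(3))
o=readout.get_obs();print(o['t'],o['eef_pos'],o['contact_force'])
E
python3 look.py a
```

```text
t: 3.4
eef_pos: [0.5432, -0.0933, 0.2653]
tool_rot: [-0.0, 0.707, 0.707, 0.0]
contact_force: [0.4, 1.5, 1.0]
gripper_width: 0.001
scene red [306 138  16  20 118] [313.9 146.1] [0.622 0.14  0.138] [0.606 0.095 0.132] [0.631 0.164 0.143]
scene red [241 156   8   9  61] [244.6 160.2] [ 0.549 -0.065  0.199] [ 0.539 -0.072  0.186] [ 0.557 -0.055  0.205]
scene yel [295 128  21  38 236] [305.3 147. ] [0.616 0.101 0.155] [0.605 0.071 0.119] [0.623 0.132 0.208]
scene yel [252 136  21  28 269] [259.4 147.9] [0.463 0.111 0.062] [0.445 0.029 0.008] [0.549 0.171 0.184]
scene org [201 212  10  11  92] [205.6 216.8] [ 0.563 -0.224  0.161] [ 0.55  -0.233  0.148] [ 0.574 -0.211  0.164]
side red [260 126   2  15  27] [260.6 132.8] [0.603 0.128 0.136] [0.599 0.092 0.133] [0.606 0.159 0.14 ]
side red [240 151   7   9  55] [243.  154.7] [ 0.543 -0.069  0.196] [ 0.536 -0.074  0.185] [ 0.551 -0.057  0.202]
side yel [263 115   6  33 146] [265.1 132.5] [0.613 0.098 0.152] [0.605 0.07  0.122] [0.622 0.124 0.203]
side yel [207 149  14  27 310] [213.7 161.9] [0.464 0.107 0.056] [0.444 0.098 0.004] [0.481 0.168 0.065]
side org [249 205  10   6  41] [253.7 207.4] [ 0.56  -0.224  0.16 ] [ 0.549 -0.235  0.157] [ 0.569 -0.214  0.162]
3.5 [ 0.5435504  -0.09217007  0.26521209] [ 0.52932547 -0.3894843  -0.09396773]
```

The pawl lies on its stop (tab level, z about 0.138, reaching y about 0.164), the wheel is unchanged, and the glue is clear at y -0.224. I'll descend behind the ball and push most of the way.

```bash
python3 -m crank '[{"jaw":0,"x":0,"y":0,"z":43,"ax":0,"ay":0,"az":0},{"jaw":0,"x":0,"y":0,"z":42,"ax":0,"ay":0,"az":0},{"jaw":0,"x":6,"y":0,"z":0,"ax":0,"ay":0,"az":0},{"jaw":0,"x":6,"y":0,"z":0,"ax":0,"ay":0,"az":0},{"jaw":0,"x":6,"y":0,"z":0,"ax":0,"ay":0,"az":0},{"jaw":0,"x":6,"y":0,"z":0,"ax":0,"ay":0,"az":0},{"jaw":0,"x":6,"y":0,"z":0,"ax":0,"ay":0,"az":0},{"jaw":0,"x":6,"y":0,"z":0,"ax":0,"ay":0,"az":0},{"jaw":0,"x":6,"y":0,"z":0,"ax":0,"ay":0,"az":0},{"jaw":0,"x":6,"y":0,"z":0,"ax":0,"ay":0,"az":0},{"jaw":0,"x":4,"y":0,"z":0,"ax":0,"ay":0,"az":0},{"jaw":0,"x":0,"y":0,"z":0,"ax":0,"ay":0,"az":0}]' 20; python3 look.py b | grep -v 'yel\|org'
```

```text
t: 5.0
eef_pos: [0.5427, -0.041, 0.18]
tool_rot: [-0.001, 0.707, 0.707, -0.0]
contact_force: [-0.1, -0.6, -0.2]
gripper_width: 0.002
scene red [306 138  16  20 119] [313.8 146.2] [0.622 0.139 0.138] [0.604 0.095 0.133] [0.631 0.167 0.144]
5.1 [ 0.5424023  -0.04110627  0.17981688] [ 0.22426203 -0.11587003 -0.436873  ]
```

```bash
python3 - <<'E'
from h import *
p,d,c=snap('wrist')
k,l,s,ce=cv2.connectedComponentsWithStats(red(p).astype(np.uint8))
for i in range(1,k):
    if s[i,4]>15:
        X,u,v=pts(d,c,l==i);print(s[i],np.median(X,0).round(3),X.min(0).round(3),X.max(0).round(3))
a=cv2.imread('pics/bside.png')[90:240,170:310];cv2.imwrite('pics/b.png',np.hstack([cv2.resize(a,None,fx=2.7,fy=2.7),cv2.resize(p[:,:,::-1],(405,405))]))
E
```

```text
[ 237  186   53   53 2194] [ 0.545 -0.016  0.205] [ 0.534 -0.073  0.015] [ 0.578 -0.007  0.21 ]
```

View pics/b.png

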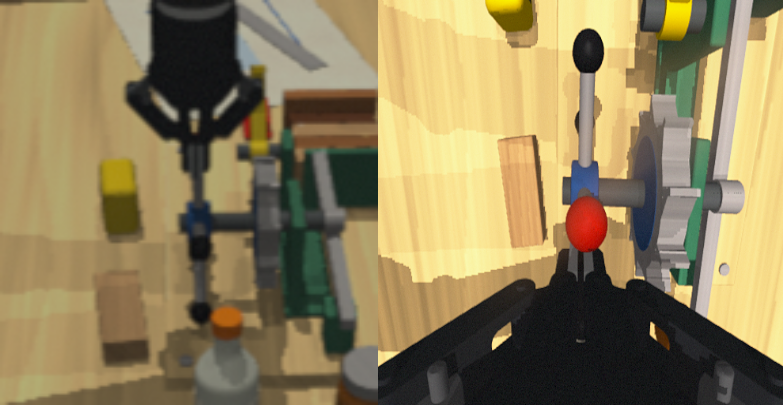

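The ball is now at y about -0.0185, roughly over the axle (wheel about 0.33), and the finger is squarely behind it. I'll push another 12 mm, back off, lift and measure.

```bash
python3 -m crank '[{"jaw":0,"x":4,"y":0,"z":0,"ax":0,"ay":0,"az":0},{"jaw":0,"x":4,"y":0,"z":0,"ax":0,"ay":0,"az":0},{"jaw":0,"x":4,"y":0,"z":0,"ax":0,"ay":0,"az":0},{"jaw":0,"x":0,"y":0,"z":0,"ax":0,"ay":0,"az":0},{"jaw":0,"x":-15,"y":0,"z":0,"ax":0,"ay":0,"az":0},{"jaw":0,"x":-15,"y":0,"z":0,"ax":0,"ay":0,"az":0},{"jaw":0,"x":0,"y":0,"z":-45,"ax":0,"ay":0,"az":0},{"jaw":0,"x":0,"y":0,"z":-40,"ax":0,"ay":0,"az":0},{"jaw":0,"x":0,"y":0,"z":0,"ax":0,"ay":0,"az":0}]' 20; python3 look.py c | grep -v 'org'
python3 - <<'E'
from h import *
p,d,c=snap('wrist','wc.png')
k,l,s,ce=cv2.connectedComponentsWithStats(red(p).astype(np.uint8))
for i in range(1,k):
    if s[i,4]>25:
        X,u,v=pts(d,c,l==i);print(s[i],np.median(X,0).round(3),X.min(0).round(3),X.max(0).round(3))
# axle rod between star and wheel, world x .565-.59
X,u,v=pts(d,c,np.ones(d.shape,bool))
k=(X[:,0]>.565)&(X[:,0]<.59)&(X[:,2]>.1)&(X[:,2]<.135)&(abs(X[:,1]+.02)<.03)
print('axle',X[k].min(0),X[k].max(0),np.median(X[k],0))
E
```

```text
t: 6.28
eef_pos: [0.5451, -0.0614, 0.2689]
tool_rot: [0.002, 0.708, 0.707, 0.003]
contact_force: [-0.2, 0.8, -0.4]
gripper_width: 0.001
scene red [306 138  16  20 118] [313.9 146.1] [0.622 0.141 0.138] [0.607 0.095 0.131] [0.63  0.165 0.144]
scene red [255 143   8   8  50] [258.4 146.2] [ 0.55  -0.012  0.204] [ 0.541 -0.019  0.195] [ 0.557 -0.001  0.21 ]
scene yel [295 128  21  38 234] [305.4 146.9] [0.616 0.101 0.155] [0.604 0.071 0.117] [0.623 0.13  0.207]
scene yel [259 136  15  29 207] [265.3 146.7] [0.478 0.14  0.06 ] [0.444 0.104 0.013] [0.487 0.17  0.067]
scene yel [252 146   3  15  34] [252.8 152.6] [0.455 0.106 0.048] [ 0.45  -0.019  0.015] [0.543 0.11  0.203]
side red [260 126   2  15  27] [260.6 132.8] [0.602 0.128 0.136] [0.599 0.096 0.131] [0.606 0.161 0.14 ]
side red [239 137   8   9  51] [242.8 140.8] [ 0.546 -0.015  0.202] [ 0.536 -0.021  0.19 ] [ 0.554 -0.007  0.209]
side yel [263 115   6  33 146] [265.2 132.7] [0.613 0.097 0.152] [0.605 0.071 0.122] [0.622 0.124 0.203]
side yel [207 149  14  27 308] [213.7 161.9] [0.463 0.107 0.056] [0.443 0.097 0.005] [0.481 0.167 0.065]
6.375 [ 0.54293249 -0.06086868  0.2653547 ] [ 0.11906078 -0.58136934  0.23653595]
[323   0   9   5  38] [0.601 0.094 0.131] [0.598 0.093 0.128] [0.604 0.096 0.132]
[244 114  33  34 872] [ 0.545 -0.006  0.203] [ 0.534 -0.018  0.112] [0.556 0.005 0.208]
axle [ 0.56504192 -0.03420733  0.10770248] [ 0.58999504 -0.01531364  0.11949683] [ 0.57738184 -0.02440726  0.11650717]
```

Ball centre at y about -0.0065, pawl still on its stop, wheel about 0.52. The estimates spread 0.49–0.58, so I'll check with the chord from the red ball to the next black ball, which doesn't need the axle position.

```bash
python3 - <<'E'
from h import *
p,d,c=snap('wrist')
h=cv2.cvtColor(p,cv2.COLOR_RGB2HSV)
X=np.full(d.shape+(3,),np.nan); P,u,v=pts(d,c,np.ones(d.shape,bool)); X[v,u]=P
R=np.array(c['R'])
def center(m):
    k,l,s,ce=cv2.connectedComponentsWithStats(m.astype(np.uint8))
    for i in range(1,k):
        if s[i,4]<200: continue
        Q=X[l==i]; Q=Q[np.isfinite(Q).all(1)]
        z=np.median(Q[:,2]);Q=Q[abs(Q[:,2]-z)<.02]
        # algebraic sphere centre with r fixed 12mm
        from scipy.optimize import least_squares
        f=least_squares(lambda q:np.linalg.norm(Q-q,axis=1)-.012,Q.mean(0)-[0,0,.008],loss='soft_l1',f_scale=.001)
        print(s[i],f.x.round(4),'rms',np.sqrt(np.mean(f.fun**2)).round(4)); yield f.x
r=list(center(red(p)))[0]
blk=(h[...,2]<60)&np.isfinite(X[...,0])&(abs(X[...,0]-.545)<.025)&(X[...,1]>.03)&(X[...,1]<.09)&(X[...,2]>.08)
for b in center(blk):
    e=b-r;f=np.degrees(np.arctan2(-e[2],np.hypot(e[0],e[1])))-36;print('chord',np.linalg.norm(e),'f',f,'wheel',np.radians(18+f))
E
```

```text
[245 114  33  34 879] [ 0.5453 -0.0071  0.1946] rms 0.0005
[250  32  26  27 544] [0.547  0.0631 0.1188] rms 0.0006
chord 0.10336639002045868 f 11.177241579636728 wheel 0.5092389322144523
```

Chord 103.4 mm (expected 103.45) and wheel 0.509, close to the best value. Next I'll go over the pawl to the +y side of the yellow bar, into the V between bar and tab.

```bash
python3 -m crank '[{"jaw":0,"x":53,"y":18,"z":0,"ax":0,"ay":0,"az":0},{"jaw":0,"x":54,"y":17,"z":0,"ax":0,"ay":0,"az":0},{"jaw":0,"x":53,"y":18,"z":0,"ax":0,"ay":0,"az":0},{"jaw":0,"x":54,"y":17,"z":0,"ax":0,"ay":0,"az":0},{"jaw":0,"x":0,"y":0,"z":0,"ax":0,"ay":0,"az":0},{"jaw":0,"x":0,"y":0,"z":40,"ax":0,"ay":0,"az":0},{"jaw":0,"x":0,"y":0,"z":40,"ax":0,"ay":0,"az":0},{"jaw":0,"x":0,"y":0,"z":0,"ax":0,"ay":0,"az":0}]' 20; python3 look.py d | grep -v org; python3 -c "
import cv2
a=cv2.imread('pics/dscene.png')[90:240,220:380];b=cv2.imread('pics/dside.png')[90:240,190:350]
cv2.imwrite('pics/d.png',cv2.resize(cv2.hconcat([a,b]),None,fx=2.5,fy=2.5))"
```

```text
t: 7.48
eef_pos: [0.6102, 0.1519, 0.1813]
tool_rot: [-0.002, 0.707, 0.707, -0.004]
contact_force: [0.3, -0.3, 0.3]
gripper_width: -0.005
scene red [307 138  15  20 105] [313.7 146.3] [0.622 0.139 0.138] [0.606 0.092 0.133] [0.63  0.166 0.143]
scene red [255 143   8   8  52] [258.4 146.3] [ 0.55  -0.011  0.204] [ 0.539 -0.018  0.193] [ 0.558 -0.003  0.212]
scene yel [295 128  21  38 240] [305.4 147. ] [0.616 0.101 0.154] [0.605 0.069 0.119] [0.624 0.131 0.208]
scene yel [259 136  15  30 210] [265.3 147. ] [0.479 0.14  0.06 ] [0.446 0.003 0.01 ] [0.553 0.17  0.202]
scene yel [252 146   3  15  33] [252.8 152.4] [0.456 0.105 0.048] [ 0.449 -0.016  0.014] [0.541 0.113 0.197]
side red [240 137   7   9  47] [242.9 141.1] [ 0.546 -0.015  0.201] [ 0.538 -0.024  0.19 ] [ 0.554 -0.006  0.207]
side yel [263 114   6  34 147] [265.1 132.4] [0.613 0.098 0.153] [0.605 0.069 0.124] [0.625 0.137 0.206]
side yel [207 149  14  27 309] [213.8 162.1] [0.464 0.107 0.055] [0.444 0.098 0.004] [0.481 0.166 0.066]
7.575 [0.61317193 0.15323782 0.18567967] [ 0.29012591 -0.16068048  1.0081323 ]
```

View pics/d.png

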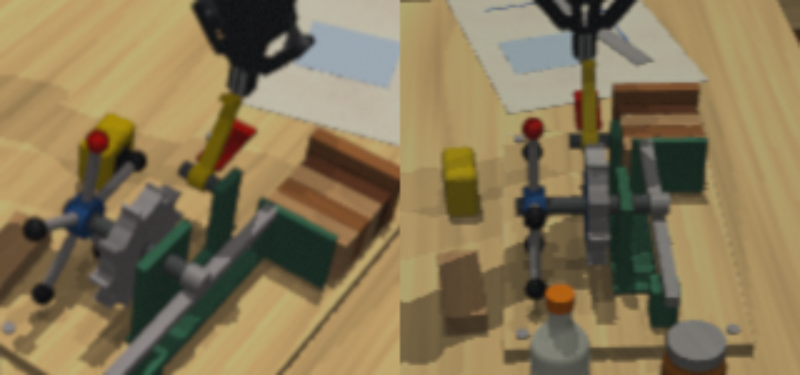

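The finger stands behind the bar's end on its +y side (left view about (240,85)), and the wheel and pawl are unchanged. I'll push toward -y just past balance, then lift quickly.

```bash
python3 -m crank '[{"jaw":0,"x":-9,"y":0,"z":0,"ax":0,"ay":0,"az":0},{"jaw":0,"x":-9,"y":0,"z":0,"ax":0,"ay":0,"az":0},{"jaw":0,"x":-9,"y":0,"z":0,"ax":0,"ay":0,"az":0},{"jaw":0,"x":-9,"y":0,"z":0,"ax":0,"ay":0,"az":0},{"jaw":0,"x":-9,"y":0,"z":0,"ax":0,"ay":0,"az":0},{"jaw":0,"x":-9,"y":0,"z":0,"ax":0,"ay":0,"az":0},{"jaw":0,"x":-9,"y":0,"z":0,"ax":0,"ay":0,"az":0},{"jaw":0,"x":-9,"y":0,"z":0,"ax":0,"ay":0,"az":0},{"jaw":0,"x":-8,"y":0,"z":0,"ax":0,"ay":0,"az":0},{"jaw":0,"x":-4,"y":0,"z":0,"ax":0,"ay":0,"az":0},{"jaw":0,"x":0,"y":0,"z":-55,"ax":0,"ay":0,"az":0},{"jaw":0,"x":0,"y":0,"z":-40,"ax":0,"ay":0,"az":0}]' 20; python3 -m crank '[{"jaw":0,"x":0,"y":0,"z":-30,"ax":0,"ay":0,"az":0},{"jaw":0,"x":0,"y":0,"z":0,"ax":0,"ay":0,"az":0},{"jaw":0,"x":0,"y":0,"z":0,"ax":0,"ay":0,"az":0},{"jaw":0,"x":0,"y":0,"z":0,"ax":0,"ay":0,"az":0}]'; python3 look.py e;  python3 -c "
import cv2
a=cv2.imread('pics/escene.png')[90:240,220:380];b=cv2.imread('pics/eside.png')[90:240,190:350]
cv2.imwrite('pics/e.png',cv2.resize(cv2.hconcat([a,b]),None,fx=2.5,fy=2.5))"
```

```text
t: 9.07
eef_pos: [0.6133, 0.07, 0.2821]
tool_rot: [0.0, 0.707, 0.707, 0.0]
contact_force: [0.4, -0.0, 0.5]
gripper_width: 0.002
t: 9.57
eef_pos: [0.6123, 0.0699, 0.3088]
tool_rot: [-0.001, 0.707, 0.707, -0.001]
contact_force: [0.3, 0.8, 0.8]
gripper_width: 0.0
scene red [294 137  12  26 202] [299.8 148.6] [0.615 0.072 0.172] [0.601 0.068 0.134] [0.628 0.077 0.205]
scene red [255 143   8   8  52] [258.4 146.3] [ 0.55  -0.012  0.205] [ 0.541 -0.019  0.194] [ 0.557 -0.003  0.212]
scene yel [259 136  15  29 205] [265.3 146.9] [0.478 0.142 0.06 ] [0.444 0.105 0.011] [0.485 0.171 0.069]
scene yel [252 146   3  15  31] [252.7 152.7] [0.455 0.105 0.049] [0.45  0.099 0.016] [0.463 0.113 0.062]
scene yel [283 158  19   9  93] [291.3 161.3] [0.618 0.033 0.164] [0.607 0.008 0.119] [0.622 0.079 0.179]
scene org [201 211  11  12  96] [205.8 216.8] [ 0.563 -0.224  0.16 ] [ 0.551 -0.234  0.148] [ 0.573 -0.21   0.164]
side red [261 123  10  23 182] [265.8 132.6] [0.612 0.07  0.172] [0.599 0.064 0.132] [0.624 0.077 0.203]
side red [239 137   8   9  51] [242.7 140.9] [ 0.546 -0.015  0.202] [ 0.536 -0.022  0.19 ] [ 0.554 -0.005  0.208]
side yel [263 143   8   5  26] [266.7 144.7] [0.61  0.01  0.171] [0.602 0.006 0.132] [0.625 0.072 0.176]
side yel [207 149  14  27 307] [213.7 162. ] [0.464 0.106 0.056] [0.444 0.097 0.005] [0.481 0.167 0.065]
side org [248 204  11   7  60] [253.4 207.2] [ 0.559 -0.223  0.159] [ 0.547 -0.233  0.157] [ 0.569 -0.211  0.163]
9.675 [0.61252659 0.06996787 0.30911929] [-0.27224253 -0.57703582  0.47441462]
```

View pics/e.png

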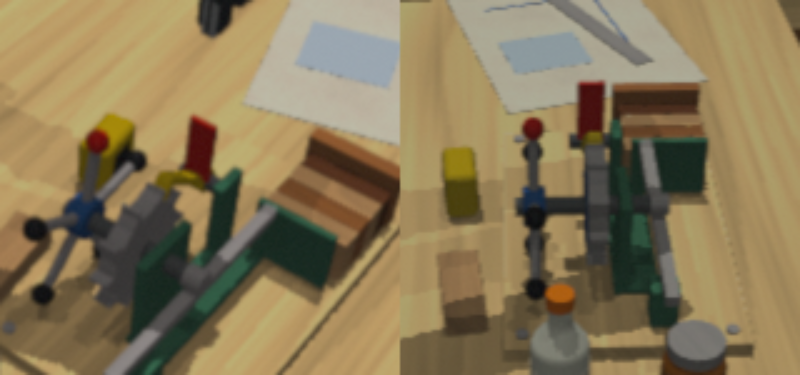

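The tab is back exactly where it started (scene (299.8,148.6) against (299.8,148.5), side (265.8,132.6) against (265.8,132.5)), so the pawl is fully down. The ball has not moved and the robot is clear of everything.

```bash
python3 -c "
from station import ticket
print(ticket.hand_in())"
```

```text
the job is handed in; nothing more can be done
None
```

The press is eased by one notch with the pawl fully back in, and I handed the job in at about 9.7 s on the robot's clock.

- **Pawl out:** With the fingers shut, I pushed the red tab past balance and the pawl fell onto its stop. I checked that it lay there before touching the wheel.
- **Wheel:** I pushed the red ball backward in two short steps. The red-to-black ball chord then gave a wheel angle of 0.51, against a best of 0.49 and a range of 0.38–0.59. Two rougher estimates ran higher, up to about 0.58, still inside the range.
- **Pawl in:** I tipped it over again by pushing the yellow bar from its +y side rather than the tab, because the tab then lay level.

**Last checks:**
- The tab was within 0.1 pixel of its starting place in both views, so the pawl is fully down.
- The ball had not moved when the pawl dropped.
- The glue bottle and tape measured unmoved; the offcut and jar I checked only by eye.
- The arm was about 10 cm above everything, and the forces I read stayed below about 2 N.

One move command was refused for missing keys, without moving the arm. No check failed.

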